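Raise the face-painting mirror and hold it up

TASK

A guest wants to see the finished face paint: press the button on the telescoping mirror stand to free it, then take the black grip on top of the mast and pull it up past the first stop to the second, so that both sections are fully drawn out. The mast sinks if let go, so finish while still holding the grip with the mirror at full height. Do not touch the mirror, and leave the palette, phone and cup where they are.

Things in the scene. Friction and masses are not known exactly. Their poses are not given: they have to be found in the camera images.
- mirror_stand: Telescoping table-mirror stand, fixed to the table. Origin on the table top, on the mast's vertical axis; z up. Steel foot plate 150 x 200 x 12 mm (x from -75 to 75, y from -75 to 125). Upright outer tube, 34 mm across, top at 107 mm. A grey button tower, 44 x 40 mm, top at 136 mm, stands at y = +78 mm; a steel bolt at 126 to 134 mm height reaches from it over the mast's collar and keeps the mast down until the button is pressed. The mirror hangs at x = +52 mm.
- button_top (a point): Centre of the top of the release button: round white cap, 26 mm across, standing 14 mm out of the top of the grey tower (150 mm above the table when up). It is pressed straight down against a spring and springs back when released.
- release_button (a joint): Travel of the release button in m: 0 up, 0.008 fully down; 1.4 N starts it, about 4.5 N holds it fully down. From about 5 mm down the bolt is clear of the collar: the mast at once pops up by 22 to 37 mm by a spring and cannot latch again, so the button need not be kept down.
- grip_mid (a point): Centre of the grip, on the mast's axis, 160 mm above the table while the mast is latched down. Its axes are those of the stand; it rises with the mast.
- grip: Black rubber grip block on top of the mast: 24 mm thick along its y, 44 mm long along its x, 40 mm high; origin at the centre of its underside; axes as the stand's. Below it a thin stem, 16 mm across and 15 mm long, and then the collar, 48 mm across and 12 mm high. The space beside its two broad (+y and -y) faces is free once the mast has popped up.
- upper_section (a joint): How far the upper (thin) section with collar, mirror and grip is drawn out of the lower section, in m: 0 latched down, 0.07 at its stop (the first stop). It needs 3 to 6 N of pull; let go, it sinks back to 0.022 to 0.037.
- lower_section (a joint): How far the lower (thicker) section is drawn out of the outer tube, in m: 0 down, 0.07 at its stop (the second stop). It follows once the upper section is at its stop, at 7 to 10 N of pull, and sinks when let go. Full height is upper and lower sections both at 0.07: the grip is then 140 mm above its latched height. Both stops are rigid.
- mirror: Flat mirror in a black frame, 8 x 96 x 104 mm (x, y, z), upright, glass towards its +x; carried by the upper section 52 mm in front (+x) of the mast's axis. Origin at its centre, 82 mm below the centre of the grip.
- palette: Bystander: flat black face-paint palette, 80 x 170 x 12 mm, lying loose on the table; origin at the centre of its underside.
- phone: Bystander: phone, 74 x 150 x 9 mm, lying loose on the table; origin at the centre of its underside.
- water_cup: Bystander: white cup, 72 mm across, 75 mm high, loose on the table; origin at the centre of its underside.
Mind the look-alikes: they are no part of the job. Of the things that look like the mirror_stand, take the one that is farthest from the robot's base at the start.

How it is judged:
By the outcome, as a careful person would: the job done as asked, in the order asked, and still so for the second after the job is handed in, while the arm keeps its last pose, push and grip.
It also fails if it takes over 40 s, if anything falls off the work surface, if the arm or the gripper's body presses on something with over 40 N, if the wrist force passes 120 N, or if a joint passes its speed limit or range.

ROBOT

A 6-joint arm with a two-finger parallel gripper is mounted at the origin on the work surface. World frame = base frame: x ahead of the robot, y to its left, z up, the work surface at z = 0. Lengths are in mm, angles in rad, forces in N, time in s.
With the tool pointing down it reaches from about 350 to 975 mm from the base axis. Payload 7.1 kg.
Tool frame: the origin (TCP) lies at the very end of the fingers, on their centre line; the grasp point (between the pads) lies 19 mm behind it; z points along the fingers, y is the direction in which the jaws open and shut (so a half turn about z gives the same grasp; the last joint's range is limited). The gripper opens to 88 mm and grips with 3 to 60 N. Pads are 20 mm wide; open, the fingers measure 115 mm over their backs; the gripper's body (75 mm by 178 mm) begins 61 mm behind the grasp point.
Start: joints at [1.324, 0.423, 1.63, -0, 1.089, -0.019], TCP at [141.116, 608.844, 222.675] pointing down, gripper open.
Joint ranges: [-3, 3], [-0.9, 2.11], [0.09, 2.58], [-1.31, 4.45], [0.11, 2.69], [-2.54, 2.54]. Speed limits (rad/s): [2.39, 2.39, 3.01, 3.14, 3.14, 3.14].

INTERFACE

Orientations are given as a rotation vector (axis times angle).
In Python, from workcell import monitor, vision, order, find_in, regions_of, place_of gives the robot as it stands. The module is installed in compiled form; this text tells all that it offers.
- The arm moves only by the tool carry_out, never from a script. Its argument "targets" is a list of rows, each a list of 3 entries, a list of its own where there are three numbers: the turn, a rotation vector about the world's x, y, z in degrees, then the shift along the world's x, y, z in mm, then the finger opening in mm, from 0 to 87.8. In form: [[[rx, ry, rz], [x, y, z], hand], ...]. A call has 1 to 10 rows; each row is the pose to reach, as a shift and turn from the pose commanded when the call began; what a row does not reach only later rows make up. A row lasts 1/12 s, in which the tool goes at most 41.7 mm and 7.16 degrees, less where a joint would pass 70% of its speed; a pose out of reach is approached as far as the arm can. A call with a gripper value outside its range is refused whole. The fingers move at their own pace and stop on an object; the grip force is fixed at half the most. Time passes only in rows, so rows that repeat a pose let the fingers close. It gives the time, the measured TCP pose, the force and the opening at its end, in the units of the state.
- monitor.get_obs(): the state, without advancing time (a new reading comes with each control period).
- vision.get_image(name): name is "scene" or "top"; returns the picture (480x640x3 uint8, red, green, blue); there is no depth.
- vision.camera_model(name): a dict with "K" (3x3 intrinsics, pixels), "rvec" (rotation vector, rad) and "tvec" (3), from world to camera coordinates, as OpenCV has them. Camera axes: x right, y down, z forward; pixel columns grow to the right and rows downward; lengths in mm; the calibration is good to about 2 mm. A picture is of the moment at which its call begins. camera_model takes no time and is no camera call.
- order.close_job(): hands the job in, once; it reports no verdict.
Trained networks look in the newest picture that a camera, given by its name, has taken for a name from the list of things; names that differ only in an ending like _2 or _b are one class to them, and where a whole thing is asked for, a point or a joint stands for the part that bears it (a point fixed in the world has none). Each returns a list of dicts, best first, with "confidence" (0 to 1); they miss things now and then, are a little off and sometimes report something else, mostly with a low value. They report only what shows in the picture. A call takes as long as a camera call. They do not tell look-alikes from the thing itself.
- find_in(query, camera): "point" ([x, y, z] in mm, in the coordinates of the camera as it stood for that picture, good to about 4 mm: the middle of the surface that is visible of it).
- regions_of(query, camera): "mask" (480x640 bool, what is visible of it).
- place_of(query, camera): "point" ([x, y, z] in mm, in the coordinates of the camera as it stood for that picture, good to about 4 mm: a listed point, or the origin of a listed thing).
The state is a dict: "t": time; "qpos": joint angles; "qvel": joint speeds; "joint_torque": joint torques, N m; "ee_pos": TCP position; "orientation": TCP orientation; "ft_force": force on the tool from outside, world axes, zero at the start; "moment": the same for the moment, N m; "width": finger opening in mm.
Only numpy, scipy, OpenCV 4.12 (cv2) and the standard library are available. Lean on these libraries where they do the work, as an engineer would, in place of code of your own. Each camera call takes 0.05 s, during which the arm holds its last target.

## Working session

There is one attempt and no reset: what is moved stays moved. The work goes in short steps, Python scripts to look and compute and a tool call to move; the robot and the scene stay as the last step left them, time stands still between calls to the robot, and variables do not carry over. Pictures are saved under pics/ and viewed, and the job is handed in when it is done.

Besides the shell and the picture viewer there is one more tool, called after "Call:" as name([rows], argument=value, ...), one row to a line, values as JSON. carry_out: Moves the arm, as the interface text tells. Its arguments: {"type":"object","properties":{"targets":{"type":"array","items":{"type":"array"}}},"required":["targets"]}

```bash
mkdir -p pics
cat > h.py <<'E'
import numpy as np, cv2
from workcell import monitor, vision, order, find_in, regions_of, place_of
def cam(n):
    m=vision.camera_model(n); R,_=cv2.Rodrigues(np.array(m["rvec"],float)); return np.array(m["K"],float),R,np.array(m["tvec"],float).reshape(3)
def w(n,p):
    K,R,t=cam(n); return R.T@(np.array(p)-t)
def px(n,P):
    K,R,t=cam(n); q=K@(R@np.array(P,float)+t); return q[:2]/q[2]
def save(n,f):
    im=vision.get_image(n); cv2.imwrite(f,im[:,:,::-1]); return im
E
python3 - <<'E'
from h import *
for n in ("scene","top"):
    save(n,f"pics/{n}0.png")
    for q in ("mirror_stand","button_top","grip_mid","water_cup"):
        for d in place_of(q,n): 
            P=w(n,d["point"]); print(n,q,round(d["confidence"],2),P.round(0),px(n,P).round(0))
o=monitor.get_obs(); print(o)
for n in ("scene","top"):
    K,R,t=cam(n); print(n,(-R.T@t).round(0))
E
```

```text
scene mirror_stand 0.88 [ 341. -179.   -3.] [175. 221.]
scene mirror_stand 0.85 [402. 107.  -2.] [302. 223.]
scene mirror_stand 0.56 [ 595. -175.   -1.] [174. 311.]
scene button_top 0.61 [433. 177. 147.] [336. 177.]
scene button_top 0.54 [ 613. -104.  151.] [197. 264.]
scene button_top 0.41 [ 349. -104.  148.] [195. 168.]
scene grip_mid 0.98 [ 592. -177.  160.] [152. 257.]
scene grip_mid 0.86 [407. 102. 165.] [297. 167.]
scene grip_mid 0.61 [ 602. -416.   -1.] [ 44. 334.]
scene water_cup 0.81 [ 602. -417.    0.] [ 43. 334.]
top mirror_stand 0.9 [396. 101.  -1.] [316. 325.]
top mirror_stand 0.72 [ 345. -180.   -2.] [439. 343.]
top mirror_stand 0.6 [ 590. -179.   -4.] [434. 237.]
top button_top 0.7 [613. -97. 145.] [408. 221.]
top button_top 0.59 [ 346. -101.  155.] [416. 351.]
top button_top 0.46 [431. 174. 151.] [279. 313.]
top grip_mid 0.64 [ 590. -175.  160.] [447. 230.]
top grip_mid 0.62 [ 340. -180.  159.] [456. 354.]
top water_cup 0.6 [ 597. -421.   -1.] [538. 230.]
{'t': 0.5, 'qpos': array([ 1.32398366e+00,  4.23080974e-01,  1.62991668e+00, -4.19350692e-05,
        1.08860304e+00, -1.89801920e-02]), 'qvel': array([-0.00091122, -0.00077709, -0.00201199, -0.00036724, -0.00063759,
        0.00012843]), 'joint_torque': array([ 1.79358562e-03, -5.44140530e+01, -2.73821104e+01,  6.45080139e-02,
        1.76775490e-02, -5.80853637e-06]), 'ee_pos': array([141.13439842, 608.82997495, 222.68038196]), 'orientation': array([ 3.57070473e-01,  3.12119855e+00, -2.02561531e-05]), 'ft_force': array([ 0.23230131, -0.16633618,  0.29858694]), 'moment': array([-0.01269218, -0.05624187, -0.02487007]), 'width': 87.8777123370452}
scene [1145.    7.  764.]
top [ 485.   98. 1347.]
```

View pics/scene0.png

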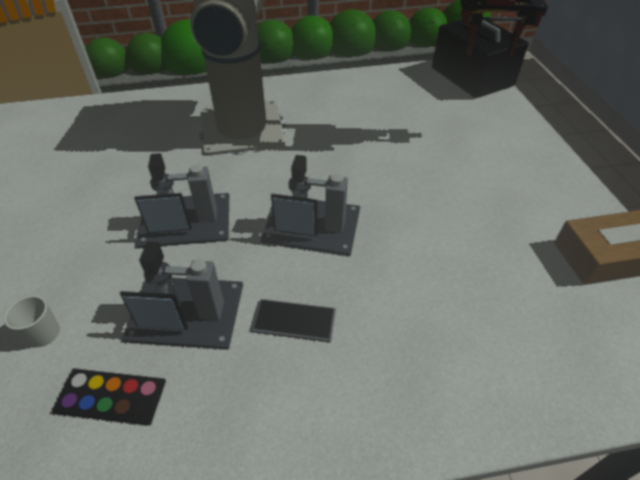

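View pics/top0.png

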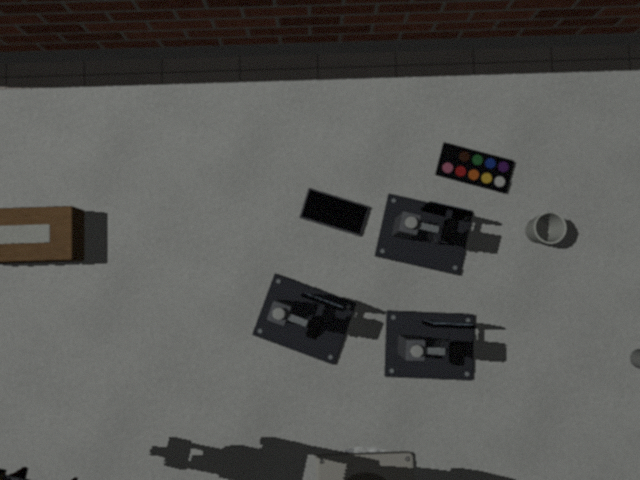

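Run:
```python
import cv2
a=cv2.imread('pics/scene0.png')[220:360,100:260];b=cv2.imread('pics/top0.png')[170:290,370:530]
cv2.imwrite('pics/c1.png',cv2.resize(a,None,fx=4,fy=4,interpolation=2));cv2.imwrite('pics/c2.png',cv2.resize(b,None,fx=4,fy=4,interpolation=2))
```

```text
(no output)
```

View pics/c1.png

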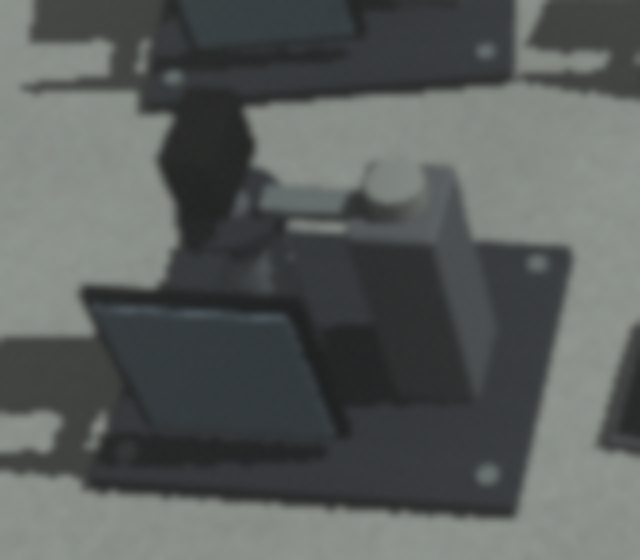

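View pics/c2.png

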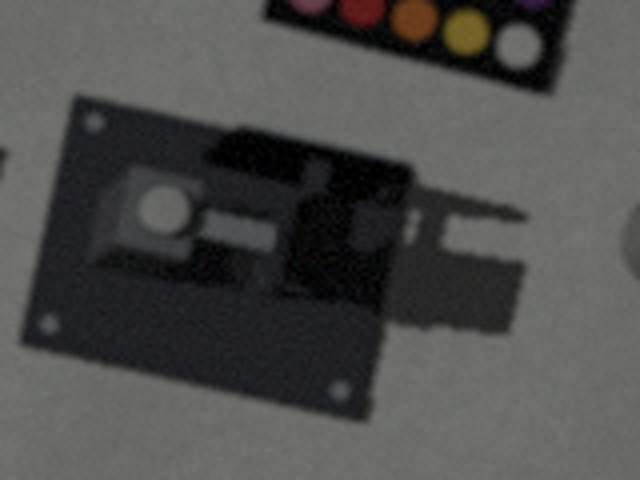

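The pictures show three look-alike stands, by plate pixel in the scene view:
- A: (182,215), base about (341,-179), r≈385 mm.
- B: (312,220), base about (400,104), r≈414 mm.
- C: (182,310), base about (593,-177), r≈619 mm.

C is the farthest from the base, so I choose C. The crops show its button cap at about scene (199,264) / top (411,222), and its grip at about scene (151,262).

Run:
```python
from h import *
def bp(n,u,v,z):
    K,R,t=cam(n); d=R.T@np.linalg.inv(K)@np.array([u,v,1.]); c=-R.T@t; return c+d*(z-c[2])/d[2]
C=[bp("top",a/4+370,b/4+170,12) for a,b in [(75,95),(22,345),(368,420),(413,165)]]
for c in C: print(c.round(1))
C=np.array(C)[:,:2]
loc=np.array([[75,125],[-75,125],[-75,-75],[75,-75]])
mc,ml=C.mean(0),loc.mean(0); H=(loc-ml).T@(C-mc); th=np.arctan2(H[0,1]-H[1,0],H[0,0]+H[1,1]);Rz=np.array([[np.cos(th),-np.sin(th)],[np.sin(th),np.cos(th)]])
o=mc-Rz@ml; print("yaw",np.degrees(th),"origin",o,"button",o+Rz@[0,78]); print(((loc@Rz.T+o)-C).round(1))
print("btn top",bp("top",164/4+370,210/4+170,150),"scene",bp("scene",393/4+100,168/4+220,150))
for P in ([*o,160],[*(o+Rz@[0,78]),150]): print(px("scene",P),px("top",P))
# scene mask checks
for n in("scene","top"):
  for q in ("palette","phone","water_cup"):
    for d in place_of(q,n)[:1]: print(q,w(n,d["point"]).round(0),d["confidence"])
```

```text
[691.8 -77.5  12. ]
[548.3 -41.3  12. ]
[ 499.2 -237.2   12. ]
[ 645.  -270.5   12. ]
yaw -13.730944350696642 origin [ 590.13899846 -180.91257447] button [ 608.65329893 -105.14173128]
[[ 0.9  0.2]
 [-1.3 -0.4]
 [ 0.3  1.3]
 [ 0.2 -1.1]]
btn top [ 609.15500318 -102.86296317  150.        ] scene [ 609.1269462  -100.90963918  150.        ]
[149.33456522 256.38721206] [450.36081597 230.02021141]
[195.73567894 262.13896742] [412.11414205 222.70703235]
palette [ 750. -282.   -5.] 0.88
phone [661.  51.   5.] 0.61
water_cup [ 602. -417.    0.] 0.81
palette [ 750. -278.   -2.] 0.89
phone [654.  51.  -4.] 0.61
water_cup [ 597. -421.   -1.] 0.6
```

Call:
carry_out([
  [[0,0,-7],[20,-30,20],0],
  [[0,0,-14],[40,-60,38],0],
  [[0,0,-21],[62,-94,38],0],
  [[0,0,-28],[84,-128,38],0],
  [[0,0,-35],[106,-162,38],0],
  [[0,0,-42],[129,-196,38],0],
  [[0,0,-49],[152,-230,38],0],
  [[0,0,-56],[175,-265,38],0],
  [[0,0,-63],[198,-300,38],0],
  [[0,0,-70],[220,-334,38],0],
])

```text
t: 1.63
ee_pos: [361.9, 273.1, 261.0]
orientation: [2.089, 2.346, 0.001]
ft_force: [1.0, 0.8, -0.4]
width: 24.8
```

Call:
carry_out([
  [[0,0,-3],[22,-33,0],0],
  [[0,0,-6],[44,-66,0],0],
  [[0,0,-9],[66,-99,0],0],
  [[0,0,-12],[88,-133,0],0],
  [[0,0,-15],[110,-167,0],0],
  [[0,0,-18],[132,-200,0],0],
  [[0,0,-20.6],[154,-233,0],0],
  [[0,0,-20.6],[176,-266,0],0],
  [[0,0,-20.6],[198,-300,0],0],
  [[0,0,-20.6],[220,-333,0],0],
])

```text
t: 2.47
ee_pos: [581.9, -60.2, 260.8]
orientation: [2.47, 1.941, 0.0]
ft_force: [0.5, 0.9, 0.8]
width: 0.5
```

Call:
carry_out([
  [[0,0,0],[15,-22,-20],0],
  [[0,0,0],[29,-44,-40],0],
  [[0,0,0],[29,-44,-60],0],
  [[0,0,0],[29,-44,-80],0],
  [[0,0,0],[29,-44,-90],0],
  [[0,0,0],[29,-44,-90],0],
])

```text
t: 2.97
ee_pos: [608.5, -101.9, 168.1]
orientation: [-2.467, -1.939, 0.005]
ft_force: [-0.8, -0.6, -1.3]
width: 0.6
```

Run:
```python
from h import *
o=monitor.get_obs(); print(o["t"],o["ee_pos"],o["orientation"],o["ft_force"],o["width"],o["qpos"])
a=save("scene","pics/s1.png");b=save("top","pics/t1.png")
c=np.hstack([cv2.resize(a[200:350,90:250],(400,375)),cv2.resize(b[160:290,360:520],(400,375))])
cv2.imwrite("pics/c3.png",c[:,:,::-1])
for n in("scene","top"):
  for d in place_of("button_top",n): print(n,w(n,d["point"]).round(0),d["confidence"])
```

```text
2.9667 [ 608.4569902  -101.92357473  168.12776105] [-2.46705315 -1.93930678  0.00484783] [-0.80946707 -0.57775416 -1.3351882 ] 0.6178888505645008 [-1.85269532e-01  4.77802684e-01  1.68435999e+00  2.10592870e-05
  9.84139344e-01  5.31216365e-02]
scene [ 614. -100.  150.] 0.48
scene [433. 174. 143.] 0.46
top [434. 175. 149.] 0.51
```

View pics/c3.png

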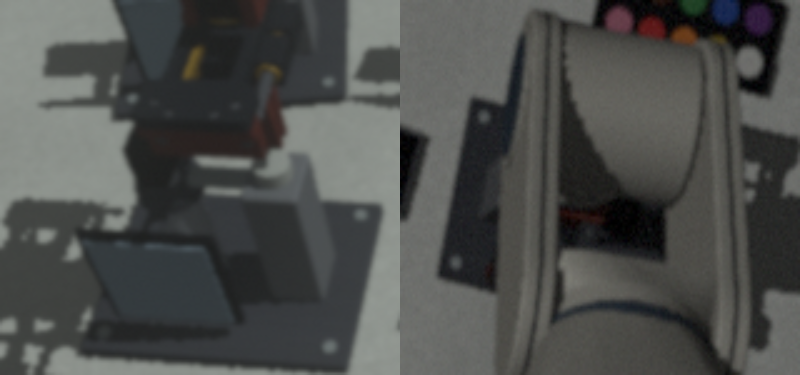

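Run:
```python
from h import *
for z in(150,168,248,300): print(z,px("scene",[608.5,-102,z]))
a=cv2.imread("pics/s1.png")[100:340,40:300]; cv2.imwrite("pics/c4.png",cv2.resize(a,None,fx=2.5,fy=2.5,interpolation=2))
```

```text
150 [197.59817478 261.81095604]
168 [195.54655894 254.94942585]
248 [185.51494432 221.39917484]
300 [178.06529929 196.48419652]
```

View pics/c4.png

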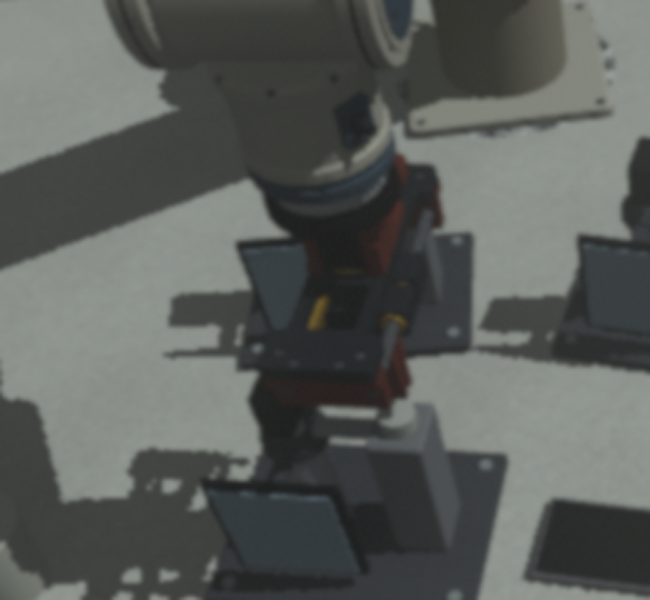

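Call:
carry_out([
  [[0,0,0],[0,0,-10],0],
  [[0,0,0],[0,0,-18],0],
  [[0,0,0],[0,0,-22],0],
  [[0,0,0],[0,0,-25],0],
  [[0,0,0],[0,0,-26.5],0],
  [[0,0,0],[0,0,-27],0],
])

```text
t: 3.67
ee_pos: [610.2, -102.0, 143.6]
orientation: [-2.47, -1.942, -0.0]
ft_force: [-0.3, 1.0, 3.8]
width: 0.6
```

Run:
```python
from h import *
o=monitor.get_obs(); print(o["t"],o["ee_pos"],o["ft_force"])
a=save("scene","pics/s2.png")[150:340,80:280]; cv2.imwrite("pics/c5.png",cv2.resize(a,None,fx=3,fy=3,interpolation=2)[:,:,::-1])
for d in place_of("grip_mid","scene"): print(w("scene",d["point"]).round(0),d["confidence"])
```

```text
3.6667 [ 610.15620888 -102.02271001  143.56423526] [-0.34021084  1.00743954  3.7872256 ]
[ 592. -176.  188.] 0.92
[407.  98. 163.] 0.62
```

View pics/c5.png

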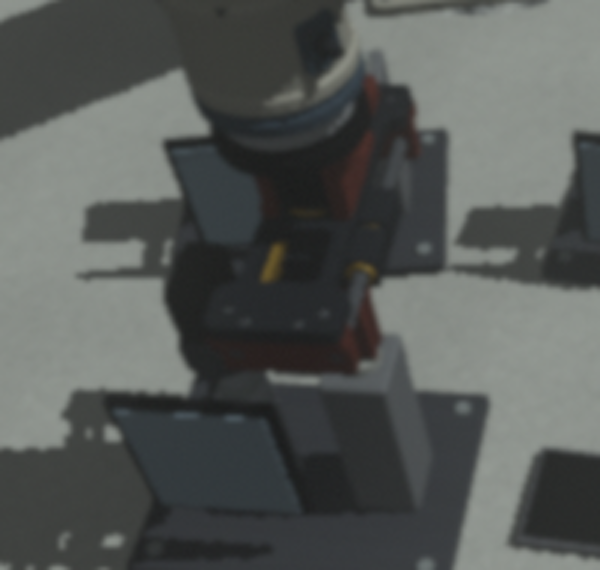

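The mast has popped: the network now puts the grip at about z=188, and the picture shows the grip and mirror raised. Next I lift off, open and turn.

Call:
carry_out([
  [[0,0,0],[0,0,15],0],
  [[0,0,0],[0,0,45],0],
  [[0,0,0],[0,0,80],0],
  [[0,0,0],[0,0,110],30],
  [[0,0,7],[0,0,126],60],
  [[0,0,14],[0,0,126],60],
  [[0,0,21],[0,0,126],60],
  [[0,0,28],[0,0,126],60],
  [[0,0,35],[0,0,126],60],
  [[0,0,42],[0,0,126],60],
])

```text
t: 4.6
ee_pos: [609.8, -102.3, 269.4]
orientation: [-1.601, -2.702, 0.001]
ft_force: [-1.0, -0.4, -0.2]
width: 43.3
```

Call:
carry_out([
  [[0,0,7],[-4,-15,0],60],
  [[0,0,14],[-9,-35,0],60],
  [[0,0,21],[-14,-55,0],60],
  [[0,0,28],[-18,-75,0],60],
  [[0,0,35],[-18,-75,0],60],
  [[0,0,42],[-18,-75,0],60],
  [[0,0,48],[-18,-75,0],60],
  [[0,0,48],[-18,-75,0],60],
  [[0,0,48],[-18,-75,0],60],
])

```text
t: 5.35
ee_pos: [591.9, -177.2, 269.4]
orientation: [-0.378, -3.118, 0.0]
ft_force: [0.6, -0.2, -0.6]
width: 59.8
```

Run:
```python
from h import *
o=monitor.get_obs(); print(o["t"],o["ee_pos"],o["orientation"],o["ft_force"],o["width"],o["qpos"].round(2))
from scipy.spatial.transform import Rotation as Ro
y=Ro.from_rotvec(o["orientation"]).as_matrix()[:,1]; print("yaw",np.degrees(np.arctan2(-y[0],y[1])))
a=save("scene","pics/s3.png")[150:340,80:280]; cv2.imwrite("pics/c6.png",cv2.resize(a,None,fx=3,fy=3,interpolation=2)[:,:,::-1])
for q in("grip_mid","grip","button_top","mirror"):
 for d in place_of(q,"scene"): print(q,w("scene",d["point"]).round(0),d["confidence"])
```

```text
5.35 [ 591.88760385 -177.20641829  269.43229719] [-3.78465618e-01 -3.11815418e+00  4.47468295e-05] [ 0.59464781 -0.22087468 -0.632037  ] 59.80416733734095 [-0.31  0.36  1.6  -0.    1.17 -1.64]
yaw -13.840834170416155
grip_mid [ 589. -176.  187.] 0.94
grip_mid [408. 100. 162.] 0.71
grip [402. 105. 134.] 0.92
grip [ 593. -178.  170.] 0.82
grip [ 592. -181.  188.] 0.59
button_top [ 613. -102.  150.] 0.53
button_top [ 347. -104.  149.] 0.53
mirror [448.  86.  73.] 0.9
mirror [ 643. -188.  105.] 0.8
mirror [ 395. -182.   78.] 0.76
```

View pics/c6.png

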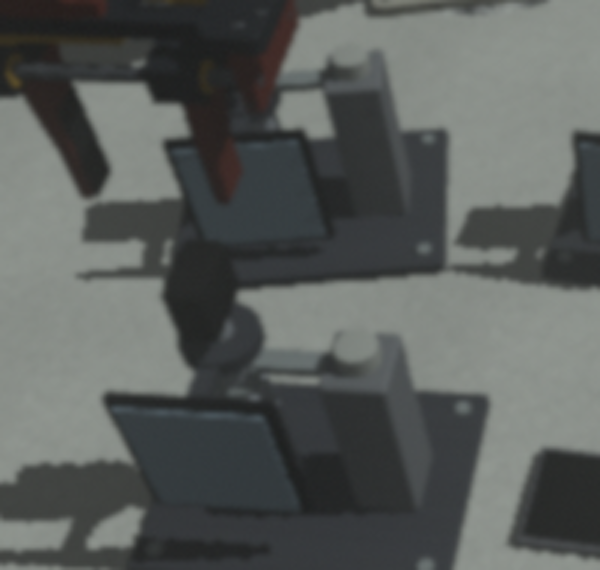

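Call:
carry_out([
  [[0,0,0],[0,0,-25],60],
  [[0,0,0],[0,0,-50],60],
  [[0,0,0],[0,0,-75],60],
  [[0,0,0],[0,0,-90],60],
  [[0,0,0],[0,0,-98],60],
  [[0,0,0],[0,0,-98],60],
])

```text
t: 6.1
ee_pos: [591.1, -176.7, 169.8]
orientation: [-0.374, -3.116, -0.001]
ft_force: [-0.5, -0.3, -0.0]
width: 59.7
```

Run:
```python
from h import *
o=monitor.get_obs(); print(o["t"],o["ee_pos"],o["ft_force"],o["width"])
a=save("scene","pics/s4.png")[150:340,80:280]; cv2.imwrite("pics/c7.png",cv2.resize(a,None,fx=3,fy=3,interpolation=2)[:,:,::-1])
```

```text
6.1 [ 591.08029397 -176.72759681  169.80836866] [-0.50344095 -0.34593694 -0.02764667] 59.74909966799101
```

View pics/c7.png

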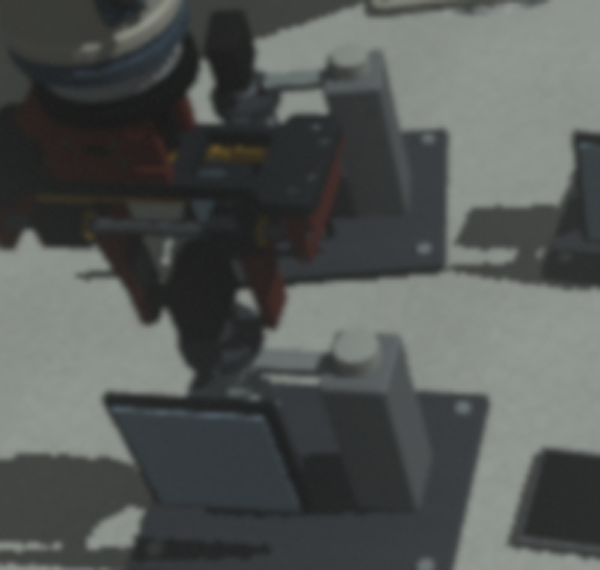

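The fingers are on either side of the grip, at about (50–90 px of the crop) left and right of it. Closing now.

Call:
carry_out([
  [[0,0,0],[0,0,0],20],
  [[0,0,0],[0,0,0],15],
  [[0,0,0],[0,0,0],10],
  [[0,0,0],[0,0,0],10],
  [[0,0,0],[0,0,0],10],
  [[0,0,0],[0,0,0],10],
  [[0,0,0],[0,0,0],10],
  [[0,0,0],[0,0,0],10],
])

```text
t: 6.82
ee_pos: [592.0, -178.8, 172.0]
orientation: [0.375, 3.119, -0.004]
ft_force: [-1.2, -7.2, 1.4]
width: 24.2
```

Call:
carry_out([
  [[0,0,0],[-0.5,-2,0],10],
  [[0,0,0],[-0.5,-2,4],10],
  [[0,0,0],[-0.5,-2,10],10],
  [[0,0,0],[-0.5,-2,16],10],
  [[0,0,0],[-0.5,-2,22],10],
  [[0,0,0],[-0.5,-2,28],10],
  [[0,0,0],[-0.5,-2,34],10],
  [[0,0,0],[-0.5,-2,34],10],
])

```text
t: 7.48
ee_pos: [591.8, -179.1, 207.0]
orientation: [0.373, 3.119, -0.0]
ft_force: [2.4, 0.4, -3.5]
width: 23.8
```

Call:
carry_out([
  [[0,0,0],[0,0,4],10],
  [[0,0,0],[0,0,8],10],
  [[0,0,0],[0,0,12],10],
  [[0,0,0],[0,0,16],10],
  [[0,0,0],[0,0,20],10],
  [[0,0,0],[0,0,25],10],
  [[0,0,0],[0,0,30],10],
  [[0,0,0],[0,0,30],10],
])

```text
t: 8.15
ee_pos: [591.7, -179.1, 236.4]
orientation: [0.373, 3.119, 0.0]
ft_force: [4.0, 1.1, -4.6]
width: 24.0
```

Run:
```python
from h import *
o=monitor.get_obs(); print(o["t"],o["ee_pos"],o["ft_force"],o["width"])
a=save("scene","pics/s5.png")[100:340,60:280]; cv2.imwrite("pics/c8.png",cv2.resize(a,None,fx=2.5,fy=2.5,interpolation=2)[:,:,::-1])
for q in("grip_mid","mirror"):
 for d in place_of(q,"scene"): print(q,w("scene",d["point"]).round(0),d["confidence"])
```

```text
8.15 [ 591.73397872 -179.12691768  236.4310789 ] [ 4.0486305   1.06837576 -4.58412066] 23.972154210723275
grip_mid [ 593. -179.  253.] 0.73
mirror [ 392. -181.   77.] 0.78
mirror [ 645. -192.  170.] 0.77
mirror [659.  54.   3.] 0.64
mirror [454.  87.  73.] 0.63
```

View pics/c8.png

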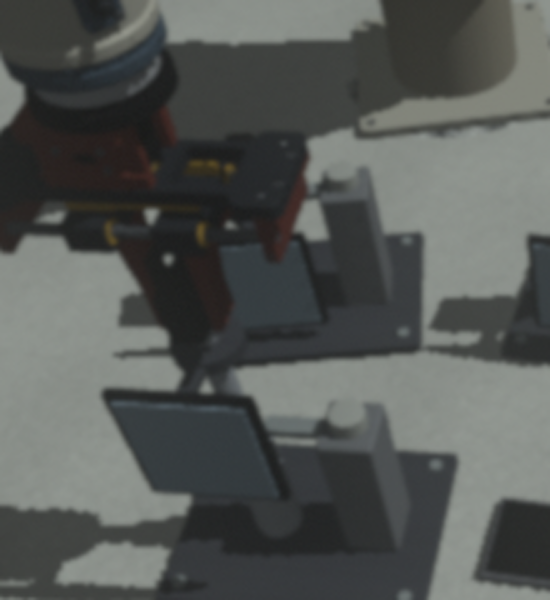

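The mast is following: the grip is at z≈253, 93 of 140 mm. I continue to the second stop.

Call:
carry_out([
  [[0,0,0],[1,0,5],10],
  [[0,0,0],[1,0,10],10],
  [[0,0,0],[1,0,15],10],
  [[0,0,0],[1,0,20],10],
  [[0,0,0],[1,0,25],10],
  [[0,0,0],[1,0,30],10],
  [[0,0,0],[1,0,35],10],
  [[0,0,0],[1,0,38],10],
])

```text
t: 8.97
ee_pos: [591.9, -179.1, 274.2]
orientation: [-0.373, -3.118, -0.0]
ft_force: [-1.8, -0.0, -8.0]
width: 24.1
```

Call:
carry_out([
  [[0,0,0],[0,0,2],10],
  [[0,0,0],[0,0,3],10],
  [[0,0,0],[0,0,3],10],
])

```text
t: 9.22
ee_pos: [592.1, -179.1, 276.8]
orientation: [-0.373, -3.118, -0.0]
ft_force: [-4.9, 1.0, -4.3]
width: 23.9
```

Call:
carry_out([
  [[0,0,0],[-1,0,1.5],10],
  [[0,0,0],[-1,0,3],10],
  [[0,0,0],[-1,0,3],10],
])

```text
t: 9.47
ee_pos: [591.9, -179.1, 280.0]
orientation: [0.373, 3.119, 0.0]
ft_force: [-0.4, 0.1, -5.0]
width: 24.2
```

Call:
carry_out([
  [[0,0,0],[0,0,1],10],
  [[0,0,0],[0,0,2],10],
  [[0,0,0],[0,0,2],10],
])

```text
t: 9.72
ee_pos: [591.9, -179.1, 281.9]
orientation: [0.373, 3.119, 0.0]
ft_force: [-0.5, 1.1, -5.7]
width: 23.8
```

Call:
carry_out([
  [[0,0,0],[0,0,1],10],
  [[0,0,0],[0,0,2],10],
  [[0,0,0],[0,0,2],10],
])

```text
t: 9.97
ee_pos: [591.7, -179.1, 282.6]
orientation: [-0.373, -3.119, -0.0]
ft_force: [5.3, -0.6, -17.6]
width: 24.3
```

Call:
carry_out([
  [[0,0,0],[0,0,0.3],10],
  [[0,0,0],[0,0,0.3],10],
  [[0,0,0],[0,0,0.3],10],
])

```text
t: 10.22
ee_pos: [591.6, -179.1, 282.6]
orientation: [-0.373, -3.119, -0.0]
ft_force: [6.1, -0.2, -20.0]
width: 24.5
```

Run:
```python
from h import *
o=monitor.get_obs(); print(o["t"],o["ee_pos"],o["ft_force"],o["width"])
a=save("scene","pics/s6.png"); cv2.imwrite("pics/c9.png",cv2.resize(a[60:340,40:300],None,fx=2.1,fy=2.1,interpolation=2)[:,:,::-1])
for q in("grip_mid","mirror","palette","phone","water_cup"):
 for d in place_of(q,"scene"): print(q,w("scene",d["point"]).round(0),d["confidence"])
print(monitor.get_obs()["ft_force"],monitor.get_obs()["ee_pos"])
```

```text
10.2167 [ 591.63745408 -179.08411918  282.58664871] [  6.06046843  -0.15728921 -19.96931982] 24.45812293335746
grip_mid [407. 103. 161.] 0.79
grip_mid [ 592. -178.  297.] 0.63
grip_mid [ 347. -184.  159.] 0.49
mirror [ 644. -192.  215.] 0.93
mirror [453.  83.  75.] 0.7
mirror [ 394. -184.   76.] 0.65
mirror [ 593. -180.  279.] 0.45
mirror [ 752. -280.   -4.] 0.38
palette [ 754. -282.   -2.] 0.62
phone [660.  52.  -0.] 0.76
water_cup [ 601. -414.    1.] 0.78
[  6.00901176  -0.45706545 -19.77346499] [ 591.62342175 -179.07168391  282.57446861]
```

View pics/c9.png

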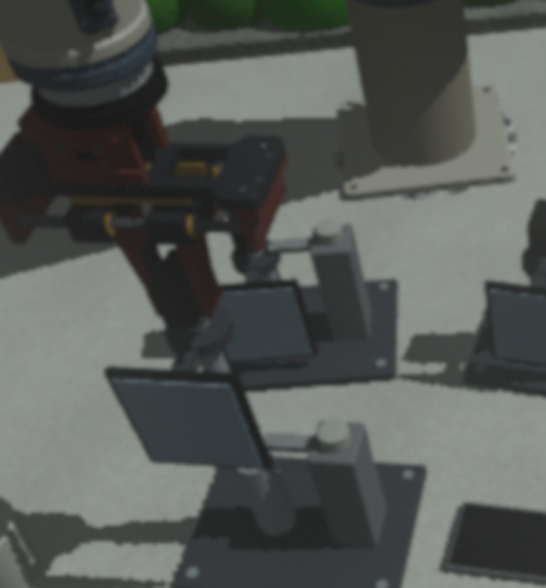

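Both sections are on the rigid stop: an extra 0.3 mm of command raised the force but moved the grip no further. The picture shows the grip held with the mirror high and the bystanders unmoved. Handing in.

Run:
```python
from h import *
print(order.close_job())
```

```text
the job is handed in; nothing more can be done
None
```

The mirror on the farthest stand (mast at about (592,-178), roughly 620 mm from the base) is at full height. I handed the job in with the gripper still holding the grip, at about 10 s of the 40 s allowed.

**Press and pull:** I pressed the button with closed fingers at about 3.8 N and the mast popped up. I then took the grip across its broad faces (24 mm opening) and pulled it up past the first stop to the second.

**Full height:** The last 0.3 mm of upward command did not move the tool, and the pull was about 20 N, above the 7–10 N the lower section needs. The networks put the grip at z≈297 mm and the mirror centre at z≈215 mm. Both are about 3 mm under the nominal 300 and 218, within the networks' 4 mm accuracy.

**Bystanders:** Palette, phone and cup were found where they were at the start, within the same accuracy. No check showed any contact with the mirror.

**Small disagreements:** A side force of about 6 N in x remained on the grip. The first-stop force step did not stand out in the readings, so I judged that stage by height only.

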